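# Tuck the nest-box flashing under the lapped shingle and hold it

### The arm

A 7-joint arm with a two-finger parallel gripper is mounted at the origin on the work surface. World frame = base frame: x ahead of the robot, y to its left, z up, the work surface at z = 0. Lengths are in m, angles in rad, forces in N, time in s.
With the tool pointing down it reaches from about 0.4 to 0.925 m from the base axis. Payload 5.6 kg.
Tool frame: the origin (TCP) lies where the fingers leave the gripper's body, on its centre line; the fingertips stand 73 mm ahead of it and the grasp point (between the pads) lies 54 mm ahead of it; z points along the fingers, y is the line along which they close (so a half turn about z gives the same grasp; the last joint's range is limited). The gripper opens to 85 mm and grips with 20 to 120 N. Pads are 22 mm wide; open, the fingers measure 114 mm over their backs; the gripper's body (76 mm by 85 mm) begins 54 mm behind the grasp point. The pads swing forward as they close: fully open they stand 13 mm farther back than shut.
Start: joints at [1.23, 0.468, -0.012, 1.603, 0.006, 1.071, -0.056], TCP at [0.191, -0.621, 0.304] pointing down, gripper open.
Joint ranges: [-2.53, 2.53], [-0.31, 2.02], [-1.57, 1.55], [0.28, 2.44], [-1.29, 4.43], [0.15, 1.84], [-2.92, 2.92]. Speed limits (rad/s): [2.57, 2.57, 3.14, 3.14, 3.14, 3.14, 3.14].

### API

Orientations are given as a unit quaternion [x, y, z, w].
In Python, from bench import arm gives the robot as it stands.
- The arm moves only by the tool move_arm, never from a script. Its argument "targets" is a list that holds one entry, the list of rows, each a list of 7 numbers: the shift along the tool's x, y, z in m, then the turn, a rotation vector about the tool's x, y, z in degrees, then the finger opening in m, from 0 to 0.0854. In form: [[[dx, dy, dz, ax, ay, az, claw], ...]]. A call has 1 to 10 rows; each row is the pose to reach, as a shift and turn from the pose commanded when the call began, along the tool's axes at that moment; what a row does not reach only later rows make up. A row lasts 1/12 s, in which the tool goes at most 41.7 mm and 7.16 degrees, less where a joint would pass 70% of its speed; a pose out of reach is approached as far as the arm can. A call with a gripper value outside its range is refused whole. The fingers move at their own pace and stop on an object; "squeeze" is the grip in N (left out, the last holds). Time passes only in rows, so rows that repeat a pose let the fingers close. It gives the time, the measured TCP pose, the force, the opening and the grip force at its end, in the units of the state.
- arm.sense(): the state, without advancing time (a new reading comes with each control period).
- arm.grab_frame(name): name is "scene" or "top" or "wrist"; returns the picture (384x512x3 uint8, red, green, blue); there is no depth.
- arm.calibration(name): a dict with "intrinsics" (3x3 intrinsics, pixels), "dist" ([k1, k2, p1, p2, k3] as OpenCV has them; the pictures are not rectified), "position" and "rotation" of the camera in the world. Camera axes: x right, y down, z forward; pixel columns grow to the right and rows downward; lengths in m; the calibration is good to about 2 mm. A picture is of the moment at which its call begins: read the wrist's pose just before it. calibration takes no time and is no camera call; for the wrist camera it gives the pose at the moment of the call.
- arm.hand_in(): hands the job in; it is judged then, once.
The state is a dict: "clock": time; "q": joint angles; "joint_velocities": joint speeds; "joint_torque": joint torques, N m; "tool_pos": TCP position; "tool_rot": TCP orientation; "wrist_force": force on the tool from outside, world axes, zero at the start; "wrist_torque": the same for the moment, N m; "finger_gap": opening from 0.0 (shut) to 1.0 (fully open); "gripper_force": force on a finger pad.
Only numpy, scipy, OpenCV 4.12 (cv2) and the standard library are available. Lean on these libraries where they do the work, as an engineer would, in place of code of your own. Each camera call takes 0.05 s, during which the arm holds its last target. There are 200 camera calls.

### The job

Pick up the copper flashing strip, lay it flat on the bare lower part of the nest box's sloping roof, and only then slide it up the slope until its upper edge is tucked about 4 cm under the green shingle, midway between the two dark battens, without lifting the shingle. Finish while still holding the flashing and pressing it down flat on the roof board with a push of about 10 N; do not let go. Leave the mug, flask, painted stone and brush where they are.

Things in the scene. Friction and masses are not known exactly. Their poses are not given: they have to be found in the camera images.
- flashing: loose copper-coloured metal strip, 0.13 kg, flat on the table at the start, rib up. Sheet 110 mm (x) by 100 mm (y), 4 mm thick. Upright rib across it, centred at x = -35 mm: 10 mm thick in x, 100 mm long in y, top 34 mm above the underside; pinch it across its 10 mm from above. Origin: centre of the sheet's underside; z up on the rib's side; +x to the plain upper edge.
- flashing_edge (a point): middle of the flashing's upper edge, on its underside: 55 mm along +x from its origin.
- flashing_tail (a point): middle of the flashing's lower edge, on its underside: 55 mm along -x from its origin.
- roof: fixed pale roof board, 260 mm (x, up the slope) by 220 mm (y), sloping 0.30 rad, rising away from the robot. Origin: middle of its top face, 150 mm above the table; z square out of it. Bare from x = -130 to +20 mm; above that 9 mm high dark battens, inner faces at y = -74 and +74 mm, and a cross batten at x = +90 mm. The pocket between them under the shingle is 9 to 10 mm high.
- shingle (a joint): lift of the lapped shingle: 0 when it lies flat on the battens, grows (rad) as its lower edge is lifted. Green board 88 mm along the slope, 190 mm wide, 5 mm thick, about 0.09 kg, hinged freely at its upper edge (roof x = +108 mm) and kept down by its own weight alone.
- shingle_lip (a point): middle of the shingle's lower edge, on its underside: at roof x = +20 mm, y = 0, z = +10 mm while it is down.
- mug: white mug, 82 mm across, 92 mm tall, loose; origin under its centre. Leave it alone.
- flask: lilac drinking flask, 70 mm across, 220 mm tall, loose; origin under its centre. Leave it alone.
- stone: flat dark green painted stone, 84 mm across, 27 mm high, loose; origin under its centre. Leave it alone.
- brush: paint brush with a blue handle, about 0.2 m long, lying on the table, loose. Leave it alone.
Mind the look-alikes: they are no part of the job. What is shaped like the flashing but blue or yellow is not meant.

How it is judged:
On the way:
1. the flashing lies flat on the roof board with its upper edge still clear below the shingle (angle between the z axis of flashing and the z axis of roof, either way round below 0.06 rad and z of each of flashing_edge, flashing_tail in the frame of roof below 0.005 m and x of flashing_edge in the frame of roof between -0.09 and 0.02 m and contact force between flashing and roof above 0.2 N), for 0.2 s.
At the end, for the whole second after the job is handed in: Upper edge 28 mm or more under the shingle; both ends within 14 mm of the roof's centre line; sheet flat on the board (0.06 rad, 5 mm); shingle down (0.03 rad); fingers on the flashing, pressing it on the board with 4 to 40 N, at rest (angle between the z axis of flashing and the z axis of roof, either way round below 0.06 rad and z of each of flashing_edge, flashing_tail in the frame of roof below 0.005 m and y of flashing_edge in the frame of roof between -0.014 and 0.014 m and y of flashing_tail in the frame of roof between -0.014 and 0.014 m and x of flashing_edge in the frame of roof between 0.048 and 0.092 m and value of joint shingle below 0.03 rad and contact force between flashing and roof between 4 and 40 N and contact force between the fingers and flashing above 1 N and linear speed of flashing below 0.02 m/s); the arm keeps its last pose, push and grip.
It fails at once if the shingle is lifted by more than 0.12 rad (its lower edge about 10 mm) (value of joint shingle above 0.12 rad).
It fails at once if the mug is moved by more than 3 cm (distance of mug from where it was at the start of the episode above 0.03 m).
It fails at once if the flask is moved by more than 3 cm (distance of flask from where it was at the start of the episode above 0.03 m).
It fails at once if the stone is moved by more than 3 cm (distance of stone from where it was at the start of the episode above 0.03 m).
It fails at once if the brush is moved by more than 3 cm (distance of brush from where it was at the start of the episode above 0.03 m).
It also fails if it takes over 51 s, if anything falls off the work surface, if the arm or the gripper's body presses on something with over 40 N, if the wrist force passes 120 N, or if a joint passes its speed limit or range.

## Working session

There is one attempt and no reset: what is moved stays moved. The work goes in short steps, Python scripts to look and compute and a tool call to move; the robot and the scene stay as the last step left them, time stands still between calls to the robot, and variables do not carry over. Pictures are saved under pics/ and viewed, at most 10 in all, crops included, and the job is handed in when it is done.

Besides the shell and the picture viewer there is one more tool, called as a command line: name --argument value ..., lists and objects as JSON in quotes. move_arm: Moves the arm, as the interface text tells. Its arguments: {"type":"object","properties":{"targets":{"type":"array","items":{"type":"array","items":{"type":"array","items":{"type":"number"}}}},"squeeze":{"type":"number"}},"required":["targets"]}

```bash
mkdir -p pics; ls
python3 - <<'E'
from bench import arm
import cv2,numpy as np
s=arm.sense(); print({k:np.round(v,3).tolist() for k,v in s.items()})
a=arm.grab_frame("scene");b=arm.grab_frame("top")
np.save("scene0.npy",a);np.save("top0.npy",b)
cv2.imwrite("pics/scene0.png",a[:,:,::-1]);cv2.imwrite("pics/top0.png",b[:,:,::-1])
for n in("scene","top","wrist"):print(n,{k:np.round(v,4).tolist() for k,v in arm.calibration(n).items()})
E
```

```text
pics
{'clock': 0.0, 'q': [1.23, 0.468, -0.012, 1.604, 0.006, 1.071, -0.056], 'joint_velocities': [0.0, 0.0, 0.0, 0.002, 0.0, 0.0, -0.002], 'joint_torque': [0.0, -53.238, 0.022, -25.13, 0.011, 0.008, 0.0], 'tool_pos': [0.191, -0.621, 0.303], 'tool_rot': [0.989, 0.148, -0.0, -0.001], 'wrist_force': [-0.37, -0.575, 0.482], 'wrist_torque': [-0.009, 0.018, 0.014], 'gripper_force': 0.0, 'finger_gap': 0.999}
scene {'intrinsics': [[380.1948, 0.0, 260.9085], [0.0, 380.1948, 196.5296], [0.0, 0.0, 1.0]], 'dist': [0.0148, 0.0, 0.0, 0.0, 0.0], 'position': [1.3012, 0.7111, 0.943], 'rotation': [0.3565, 0.8231, -0.4031, -0.1815]}
top {'intrinsics': [[362.7193, 0.0, 262.6541], [0.0, 362.7193, 194.0153], [0.0, 0.0, 1.0]], 'dist': [0.037, 0.0, 0.0, 0.0, 0.0], 'position': [0.3201, 0.0148, 1.1994], 'rotation': [-0.6774, 0.7285, -0.0728, 0.0712]}
wrist {'intrinsics': [[273.1101, 0.0, 256.3352], [0.0, 273.1101, 196.303], [0.0, 0.0, 1.0]], 'dist': [-0.0299, 0.0, 0.0, 0.0, 0.0], 'position': [0.2572, -0.6004, 0.3724], 'rotation': [0.7964, -0.5881, -0.0844, 0.1128]}
```

View pics/scene0.png

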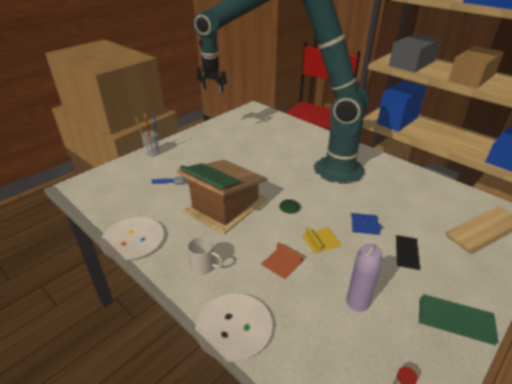

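View pics/top0.png

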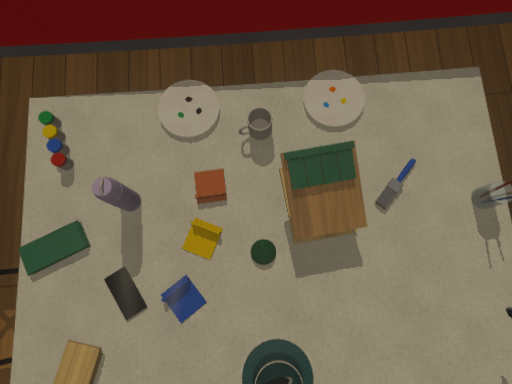

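The scene view shows the copper piece at about (283,260) and the roof at about (222,185). The top view shows copper at (210,186), the roof at (325,190) with the shingle at (320,165), the mug at (260,123) and the flask at (118,195). I'll crop both and compute rough positions.

```bash
cat > h.py <<'E'
import numpy as np,cv2
from scipy.spatial.transform import Rotation as R
from bench import arm
def ray(cal,px):
    p=cv2.undistortPoints(np.array(px,float).reshape(-1,1,2),np.array(cal["intrinsics"]),np.array(cal["dist"])).reshape(-1,2)
    M=np.array(cal["rotation"]);M=M if M.shape==(3,3) else R.from_quat(M).as_matrix()
    d=np.c_[p,np.ones(len(p))]@M.T
    return np.array(cal["position"]),d
def onz(cal,px,z):
    o,d=ray(cal,px);return o+d*((z-o[2])/d[:,2])[:,None]
def tri(c1,p1,c2,p2):
    o1,d1=ray(c1,p1);o2,d2=ray(c2,p2);out=[]
    for a,b in zip(d1,d2):
        t=np.linalg.lstsq(np.c_[a,-b],o2-o1,rcond=None)[0]
        P,Q=o1+a*t[0],o2+b*t[1];out.append(np.r_[(P+Q)/2,np.linalg.norm(P-Q)])
    return np.array(out)
def proj(cal,P):
    M=R.from_quat(cal["rotation"]).as_matrix();rv=cv2.Rodrigues(M.T)[0]
    return cv2.projectPoints(np.array(P,float).reshape(-1,3),rv,-M.T@np.array(cal["position"]),np.array(cal["intrinsics"]),np.array(cal["dist"]))[0].reshape(-1,2)
E
python3 - <<'E'
from h import *
t=np.load("top0.npy");s=np.load("scene0.npy");ct=arm.calibration("top")
for px in[(210,186),(263,252),(260,123),(118,195)]:print(px,onz(ct,px,0.02).round(3))
print(onz(ct,[(285,153),(353,143),(366,229),(294,243)],0.15).round(3))
A=cv2.resize(t[130:250,180:380],None,fx=4,fy=4,interpolation=2);
B=cv2.resize(s[150:290,170:320],None,fx=4,fy=4,interpolation=2);
cv2.imwrite("pics/c1.png",A[:,:,::-1]);cv2.imwrite("pics/c2.png",B[:,:,::-1])
E
```

```text
(210, 186) [[0.604 0.176 0.02 ]]
(263, 252) [[0.374 0.016 0.02 ]]
(260, 123) [[ 0.814 -0.006  0.02 ]]
(118, 195) [[0.596 0.48  0.02 ]]
[[ 0.658 -0.072  0.15 ]
 [ 0.674 -0.28   0.15 ]
 [ 0.412 -0.285  0.15 ]
 [ 0.387 -0.075  0.15 ]]
```

View pics/c1.png

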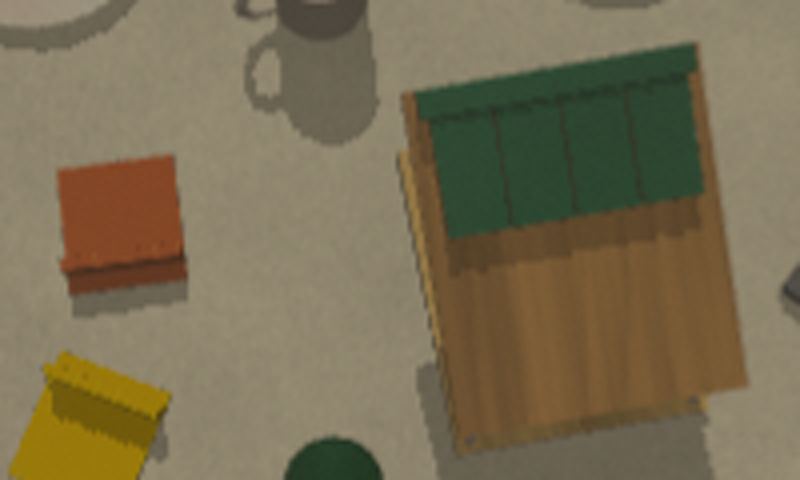

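The crop shows the copper strip (orange) with its rib on the robot side and the plain edge facing away. The roof's lower bare half faces the robot and both have similar yaw. I'll look with the wrist camera over the roof on the way.

```bash
cat >> h.py <<'E'
def Rt(yaw,pitch=0):
    "tool frame whose y axis lies along a surface's x (yaw, rising by pitch), z into the surface"
    x=np.array([np.cos(yaw)*np.cos(pitch),np.sin(yaw)*np.cos(pitch),np.sin(pitch)])
    l=np.array([-np.sin(yaw),np.cos(yaw),0]);return np.c_[l,x,-np.cross(x,l)]
def go(P,M):
    s=arm.sense();A=R.from_quat(s["tool_rot"]).as_matrix()
    print("shift",(A.T@(np.array(P)-s["tool_pos"])).round(4),"turn",np.degrees(R.from_matrix(A.T@M).as_rotvec()).round(2))
E
python3 - <<'E'
from h import *
go([.47,-.25,.45],Rt(.1))
c=arm.calibration("wrist");s=arm.sense();A=R.from_quat(s["tool_rot"]).as_matrix()
print(A.T@(np.array(c["position"])-s["tool_pos"]),(A.T@R.from_quat(c["rotation"]).as_matrix()).round(3))
E
```

```text
shift [ 0.376  -0.273  -0.1466] turn [-8.000e-02 -6.000e-02 -7.867e+01]
[ 0.06973029 -0.0003232  -0.06934558] [[ 0.001 -0.96  -0.279]
 [ 1.     0.001  0.   ]
 [ 0.    -0.279  0.96 ]]
```

Run:
```python
from h import *
go([.52,-.14,.47],Rt(.1))
```

```text
shift [ 0.456  -0.3635 -0.1665] turn [-8.000e-02 -6.000e-02 -7.867e+01]
```

move_arm --targets '[[[0.02,-0.02,-0.02,0,0,-5,0.05],[0.05,-0.04,-0.04,0,0,-10,0.05],[0.08,-0.06,-0.06,0,0,-15,0.05],[0.11,-0.085,-0.08,0,0,-20,0.05],[0.14,-0.11,-0.09,0,0,-25,0.05],[0.17,-0.135,-0.1,0,0,-30,0.05],[0.2,-0.16,-0.11,0,0,-35,0.05],[0.23,-0.185,-0.12,0,0,-40,0.05],[0.26,-0.21,-0.13,0,0,-45,0.05],[0.28,-0.23,-0.14,0,0,-50,0.05]]]'

```text
clock: 0.93
tool_pos: [0.3927, -0.3159, 0.4443]
tool_rot: [0.831, 0.556, 0.0, -0.0]
wrist_force: [0.1, -0.4, 0.2]
finger_gap: 0.583
gripper_force: 0.0
```

Run:
```python
from h import *
go([.52,-.14,.47],Rt(.1))
```

```text
shift [ 0.2113  0.0503 -0.0256] turn [ 2.000e-02 -4.000e-02 -2.823e+01]
```

move_arm --targets '[[[0.035,0.008,-0.004,0,0,-5,0.05],[0.07,0.016,-0.008,0,0,-10,0.05],[0.105,0.025,-0.012,0,0,-15,0.05],[0.14,0.034,-0.018,0,0,-20,0.05],[0.175,0.042,-0.022,0,0,-24,0.05],[0.2,0.048,-0.025,0,0,-27,0.05],[0.21,0.05,-0.0255,0,0,-28,0.05],[0.21,0.05,-0.0255,0,0,-28,0.05],[0.21,0.05,-0.0255,0,0,-28,0.05]]]'

```text
clock: 1.68
tool_pos: [0.5183, -0.1463, 0.4687]
tool_rot: [0.676, 0.737, -0.001, -0.0]
wrist_force: [0.2, -1.3, 0.1]
finger_gap: 0.585
gripper_force: 0.0
```

Run:
```python
from h import *
c=arm.calibration("wrist");a=arm.grab_frame("wrist")
import pickle;pickle.dump((c,a),open("w1.pkl","wb"))
cv2.imwrite("pics/w1.png",cv2.resize(a[:,:,::-1],(768,576)));print(arm.sense()["tool_pos"],arm.sense()["joint_velocities"])
```

```text
[ 0.51799378 -0.14717265  0.46875143] [ 0.01695013 -0.00507394  0.01133096  0.00050867 -0.00197607  0.000614
 -0.00063551]
```

View pics/w1.png

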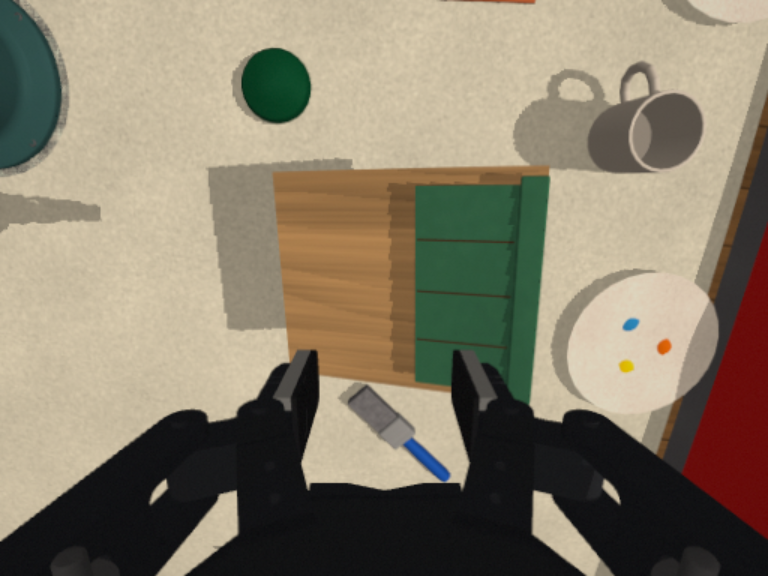

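The wrist view shows the roof's lower-left corner at (274,173) and lower-right at about (292,375). The shingle lip runs from (416,184) to (415,382), with the mug at (655,130) and the stone at (276,86). I'll take a second view from 11 cm further right, for stereo.

move_arm --targets '[[[-0.03,0,0,0,0,0,0.05],[-0.07,0,0,0,0,0,0.05],[-0.1,0,0,0,0,0,0.05],[-0.11,0,0,0,0,0,0.05],[-0.11,0,0,0,0,0,0.05],[-0.11,0,0,0,0,0,0.05],[-0.11,0,0,0,0,0,0.05]]]'

```text
clock: 2.32
tool_pos: [0.5282, -0.2539, 0.4695]
tool_rot: [0.675, 0.738, 0.0, -0.0]
wrist_force: [-0.0, 0.1, 0.0]
finger_gap: 0.58
gripper_force: 0.0
```

Run:
```python
from h import *
import pickle
c=arm.calibration("wrist");a=arm.grab_frame("wrist");pickle.dump((c,a),open("w2.pkl","wb"))
out=[]
for k in(1,2):
    c,a=pickle.load(open(f"w{k}.pkl","rb"));h=cv2.cvtColor(a,cv2.COLOR_RGB2HSV)
    wood=cv2.inRange(h,(8,90,60),(18,200,255));g=cv2.inRange(h,(60,80,40),(90,255,130))
    v=a.copy()
    for m,col in((wood,(255,0,255)),(g,(0,255,255))):
        m=cv2.morphologyEx(m,cv2.MORPH_OPEN,np.ones((3,3)))
        cs=[q for q in cv2.findContours(m,0,1)[0] if cv2.contourArea(q)>1500]
        for q in cs:print(k,cv2.contourArea(q),cv2.boundingRect(q))
        cv2.drawContours(v,cs,-1,col,1)
    out.append(v[30:280,110:400])
cv2.imwrite("pics/w12.png",cv2.resize(np.hstack(out)[:,:,::-1],None,fx=1.37,fy=1.37))
```

```text
1 12836.5 (182, 110, 184, 151)
1 9226.0 (277, 118, 89, 151)
1 1666.5 (161, 32, 46, 50)
1 3290.5 (0, 0, 40, 112)
2 16234.5 (176, 14, 180, 182)
2 13609.5 (278, 16, 97, 178)
```

View pics/w12.png

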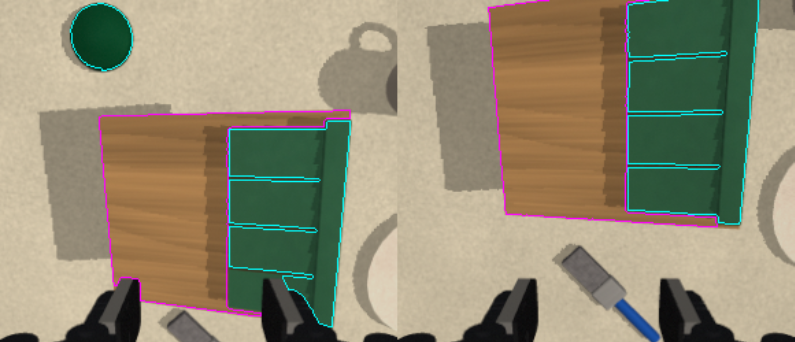

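```bash
cat > roof.py <<'E'
from h import *
import pickle
def mask(a,lo,hi):
    m=cv2.inRange(cv2.cvtColor(a,cv2.COLOR_RGB2HSV),lo,hi);return cv2.morphologyEx(m,cv2.MORPH_OPEN,np.ones((3,3)))
def edge(m,axis,rng,side):
    "first/last mask pixel border along each row (axis 0) or column (axis 1)"
    P=[]
    for i in range(*rng):
        l=np.flatnonzero(m[i] if axis==0 else m[:,i])
        if len(l):
            v=l[0]-.5 if side<0 else l[-1]+.5;P.append((v,i) if axis==0 else (i,v))
    P=np.array(P,np.float32);vx,vy,x,y=cv2.fitLine(P,cv2.DIST_HUBER,0,.01,.01).ravel();return np.array([-vy,vx,vy*x-vx*y])
def X(a,b):
    p=np.cross(a,b);return p[:2]/p[2]
W=(8,90,60),(18,200,255);G=(60,80,40),(90,255,130)
if __name__=="__main__":
    L={};C={}
    for k in(1,2):
        c,a=pickle.load(open(f"w{k}.pkl","rb"));C[k]=c;w=mask(a,*W);g=mask(a,*G);g[:,:230]=0
        if k==1:
            low=edge(w,0,(122,222),-1);left=edge(w,1,(195,350),-1);w[:,:215]=0;right=edge(w,1,(225,285),1);lip=edge(g,0,(128,238),-1)
        else:
            low=edge(w,0,(45,175),-1);left=edge(w,1,(190,270),-1);right=edge(w,1,(200,330),1);lip=edge(g,0,(40,180),-1)
        xm=350 if k==1 else 340
        L[k]=[X(low,left),X(low,right),X(lip,left),X(lip,right)]
        print(k,np.round(L[k],1).tolist())
    T=tri(C[1],L[1],C[2],L[2]);print(T.round(4))
    LL,LR,pl,pr=T[:,:3];d=(pl+pr)/2-(LL+LR)/2;y=LL-LR
    print("width",np.linalg.norm(y),"yaw of -y-perp",np.arctan2(-y[0],y[1]),"y slope",y[2]/.22,"lip dir yaw",np.arctan2(d[1],d[0]),"pitch",np.arctan2(d[2],np.hypot(*d[:2])),"dist",np.linalg.norm(d))
    ct=arm.calibration("top");print("top proj",proj(ct,T[:,:3]).round(1).tolist())
E
python3 roof.py
```

```text
1 [[181.0, 114.0], [192.89999389648438, 246.89999389648438], [276.5, 111.5], [276.5, 258.20001220703125]]
2 [[175.39999389648438, 34.400001525878906], [188.0, 186.1999969482422], [277.5, 22.0], [277.5, 191.8000030517578]]
[[ 3.972e-01 -8.080e-02  1.118e-01  0.000e+00]
 [ 4.201e-01 -2.999e-01  1.104e-01  0.000e+00]
 [ 5.367e-01 -6.600e-02  1.550e-01  2.000e-04]
 [ 5.607e-01 -2.846e-01  1.543e-01  2.000e-04]]
width 0.22029663678608039 yaw of -y-perp 0.10407541006145947 y slope 0.006460218664312719 lip dir yaw 0.10664769495242923 pitch 0.2995894329260962 dist 0.14748111350331225
top proj [[294.6, 240.4], [366.9, 227.6], [286.5, 192.0], [359.6, 178.9]]
```

Run:
```python
from h import *
go([.60,.24,.36],Rt(.1));go([.60,.14,.36],Rt(.1))
```

```text
shift [0.485  0.1156 0.1098] turn [ 0.01 -0.01 -0.57]
shift [0.3854 0.1066 0.1098] turn [ 0.01 -0.01 -0.57]
```

move_arm --targets '[[[0.02,0.006,0,0,0,0,0.05],[0.05,0.015,0,0,0,0,0.05],[0.09,0.028,0,0,0,0,0.05],[0.13,0.04,0,0,0,0,0.05],[0.17,0.052,0.01,0,0,0,0.05],[0.21,0.064,0.02,0,0,0,0.05],[0.25,0.075,0.04,0,0,0,0.05],[0.285,0.085,0.06,0,0,0,0.05],[0.32,0.095,0.08,0,0,0,0.05],[0.35,0.105,0.1,0,0,0,0.05]]]'

```text
clock: 3.2
tool_pos: [0.6009, 0.1042, 0.3712]
tool_rot: [0.674, 0.739, 0.001, 0.001]
wrist_force: [1.5, -0.0, -0.1]
finger_gap: 0.584
gripper_force: 0.0
```

move_arm --targets '[[[0.02,0.002,0.01,0,0,0,0.05],[0.03,0.002,0.01,0,0,0,0.05],[0.035,0.002,0.01,0,0,0,0.05],[0.035,0.002,0.01,0,0,0,0.05],[0.035,0.002,0.01,0,0,0,0.05],[0.035,0.002,0.01,0,0,0,0.05]]]'

```text
clock: 3.7
tool_pos: [0.6012, 0.1336, 0.362]
tool_rot: [0.676, 0.737, 0.0, 0.001]
wrist_force: [0.1, 0.3, 0.7]
finger_gap: 0.59
gripper_force: 0.0
```

Run:
```python
from h import *
import pickle
c=arm.calibration("wrist");a=arm.grab_frame("wrist");pickle.dump((c,a),open("f1.pkl","wb"))
```

move_arm --targets '[[[0.03,0,0,0,0,0,0.05],[0.065,0,0,0,0,0,0.05],[0.09,0,0,0,0,0,0.05],[0.1,0,0,0,0,0,0.05],[0.1,0,0,0,0,0,0.05],[0.1,0,0,0,0,0,0.05],[0.1,0,0,0,0,0,0.05]]]'

```text
clock: 4.33
tool_pos: [0.5927, 0.2325, 0.3608]
tool_rot: [0.676, 0.736, -0.0, 0.001]
wrist_force: [0.1, -0.6, -0.6]
finger_gap: 0.583
gripper_force: 0.0
```

Run:
```python
from h import *
import pickle
c=arm.calibration("wrist");a=arm.grab_frame("wrist");pickle.dump((c,a),open("f2.pkl","wb"))
o=[]
for k in (1,2):
    c,a=pickle.load(open(f"f{k}.pkl","rb"));m=cv2.inRange(cv2.cvtColor(a,cv2.COLOR_RGB2HSV),(3,130,50),(14,255,255))
    q=max(cv2.findContours(m,0,1)[0],key=cv2.contourArea);x,y,w,h=cv2.boundingRect(q);print(x,y,w,h)
    v=a[max(0,y-15):y+125,x-15:x+125];o.append(cv2.resize(v,(392,392),interpolation=2));print(v.shape)
cv2.imwrite("pics/f12.png",np.hstack(o)[:,:,::-1])
```

```text
227 100 74 71
(140, 140, 3)
230 167 69 66
(140, 140, 3)
```

View pics/f12.png

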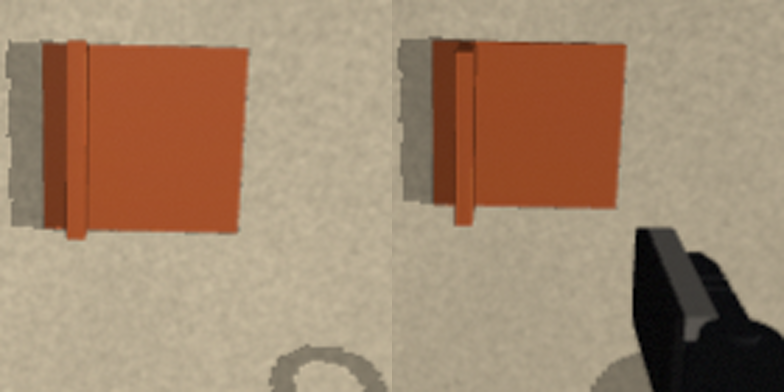

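Both views show the copper sheet with its rib at left (crop x 67–88 in view 1, 63–83 in view 2) and its plain edge at right. I'll triangulate the corners and the ends of the rib top.

Run:
```python
from roof import *
C=[];E=[];Rb=[]
rib={1:[(67,41),(88,41),(67,239),(86,239)],2:[(63,50),(83,50),(62,225),(81,225)]};org={1:(212,85),2:(215,152)}
for k in(1,2):
    c,a=pickle.load(open(f"f{k}.pkl","rb"));m=cv2.inRange(cv2.cvtColor(a,cv2.COLOR_RGB2HSV),(3,130,50),(14,255,255))
    y0=org[k][1]+15
    r=edge(m,0,(y0+8,y0+55),1);t=edge(m,1,(252,290),-1);b=edge(m,1,(252,290),1)
    E.append([X(r,t),X(r,b)]);C.append(c);Rb.append(np.array(rib[k])/2.8+org[k]-.5)
e=tri(C[0],E[0],C[1],E[1]);q=tri(C[0],Rb[0],C[1],Rb[1]);print(e.round(4),q.round(4),sep="\n")
print([onz(c,p,.004).round(4).tolist() for c,p in zip(C,E)],[onz(c,p,.034).round(4).tolist() for c,p in zip(C,Rb)])
```

```text
[[0.5992 0.2539 0.4188 0.0979]
 [0.586  0.2725 0.4044 0.0752]]
[[5.634e-01 2.257e-01 2.910e-02 1.000e-04]
 [5.739e-01 2.266e-01 2.900e-02 1.000e-04]
 [5.698e-01 1.263e-01 3.140e-02 7.000e-04]
 [5.802e-01 1.272e-01 3.140e-02 0.000e+00]]
[[[0.6574, 0.2311, 0.004], [0.6363, 0.5592, 0.004]], [[1.4971, 0.2805, 0.004], [-0.8319, -0.0154, 0.004]]] [[[0.5638, 0.2255, 0.034], [0.5741, 0.2263, 0.034], [0.5703, 0.1268, 0.034], [0.5803, 0.1277, 0.034]], [[0.5636, 0.2267, 0.034], [0.5741, 0.2276, 0.034], [0.5696, 0.1274, 0.034], [0.5802, 0.1283, 0.034]]]
```

Run:
```python
from roof import *
C=[];E=[]
for k,y0 in((1,100),(2,167)):
    c,a=pickle.load(open(f"f{k}.pkl","rb"));m=cv2.inRange(cv2.cvtColor(a,cv2.COLOR_RGB2HSV),(3,130,50),(14,255,255))
    n=cv2.drawContours(np.zeros_like(m),[max(cv2.findContours(m,0,1)[0],key=cv2.contourArea)],-1,255,-1)
    r=edge(n,0,(y0+8,y0+55),1);t=edge(n,1,(252,290),-1);b=edge(n,1,(252,290),1);E.append([X(r,t),X(r,b)]);C.append(c)
e=tri(C[0],E[0],C[1],E[1]);print(e.round(4))
u=(e[0]+e[1])[:3]/2;d=e[0]-e[1];yaw=np.arctan2(-d[0],d[1]);print(yaw,"rib from edge",u[:2]-.09*np.array([np.cos(yaw),np.sin(yaw)]))
yaw=.0625;go([.572,.177,.18],Rt(yaw));go([.572,.177,.079],Rt(yaw))
```

```text
[[ 6.579e-01  2.312e-01  2.600e-03  5.000e-04]
 [ 6.656e-01  1.309e-01 -3.600e-03  3.000e-04]]
0.07617531833899296 rib from edge [0.57198315 0.17422413]
shift [-0.0533 -0.0254  0.1808] turn [0.01 0.09 1.27]
shift [-0.0531 -0.0254  0.2818] turn [0.01 0.09 1.27]
```

move_arm --targets '[[[-0.01,-0.005,0.03,0,0,0.3,0.05],[-0.03,-0.015,0.06,0,0,0.6,0.05],[-0.045,-0.023,0.09,0,0,0.9,0.05],[-0.053,-0.0254,0.12,0,0,1,0.05],[-0.053,-0.0254,0.15,0,0,1,0.05],[-0.053,-0.0254,0.18,0,0,1,0.05],[-0.053,-0.0254,0.18,0,0,1,0.05],[-0.053,-0.0254,0.18,0,0,1,0.05],[-0.053,-0.0254,0.18,0,0,1,0.05]]]'

```text
clock: 5.13
tool_pos: [0.5723, 0.1799, 0.1825]
tool_rot: [0.682, 0.731, 0.001, 0.001]
wrist_force: [0.2, 0.1, 1.0]
finger_gap: 0.59
gripper_force: 0.0
```

Run:
```python
from h import *
go([.572,.1765,.080],Rt(.068))
```

```text
shift [-0.0034 -0.0007  0.1025] turn [ 0.12 -0.03  0.1 ]
```

move_arm --targets '[[[-0.003,-0.001,0.025,0,0,0,0.05],[-0.003,-0.001,0.05,0,0,0,0.05],[-0.003,-0.001,0.07,0,0,0,0.05],[-0.003,-0.001,0.085,0,0,0,0.05],[-0.003,-0.001,0.095,0,0,0,0.05],[-0.003,-0.001,0.1,0,0,0,0.05],[-0.003,-0.001,0.1,0,0,0,0.05],[-0.003,-0.001,0.1,0,0,0,0.05],[-0.003,-0.001,0.1,0,0,0,0.05]]]'

```text
clock: 5.88
tool_pos: [0.5711, 0.1775, 0.082]
tool_rot: [0.682, 0.732, 0.001, 0.0]
wrist_force: [0.4, 1.1, 0.6]
finger_gap: 0.587
gripper_force: 0.0
```

Run:
```python
from h import *
go([.572,.1765,.080],Rt(.068));print(arm.sense()["tool_pos"],arm.sense()["wrist_force"])
```

```text
shift [-0.0011  0.0008  0.002 ] turn [ 0.11 -0.03  0.17]
[0.57109668 0.17749007 0.08204563] [0.39224702 1.05275289 0.58550399]
```

move_arm --targets '[[[0,0.0008,0.001,0,0,0,0.03],[0,0.0008,0.001,0,0,0,0.0],[0,0.0008,0.001,0,0,0,0.0],[0,0.0008,0.001,0,0,0,0.0],[0,0.0008,0.001,0,0,0,0.0],[0,0.0008,0.001,0,0,0,0.0],[0,0.0008,0.001,0,0,0,0.0],[0,0.0008,0.001,0,0,0,0.0]]]' --squeeze 60

```text
clock: 6.55
tool_pos: [0.5715, 0.1773, 0.0804]
tool_rot: [0.682, 0.732, 0.0, 0.0]
wrist_force: [-1.2, -0.3, 5.2]
finger_gap: 0.107
gripper_force: 59.6
```

move_arm --targets '[[[0,0,0,0,0,0,0.0],[0,0,0,0,0,0,0.0],[0,0,-0.01,0,0,0,0.0],[0,0,-0.03,0,0,0,0.0],[0,0,-0.06,0,0,0,0.0],[0,0,-0.09,0,0,0,0.0],[0,0,-0.12,0,0,0,0.0],[0,0,-0.15,0,0,0,0.0],[0,0,-0.18,0,0,0,0.0],[0,0,-0.2,0,0,0,0.0]]]'

```text
clock: 7.38
tool_pos: [0.5712, 0.1775, 0.2829]
tool_rot: [0.681, 0.732, 0.001, 0.001]
wrist_force: [0.4, -0.1, -0.8]
finger_gap: 0.104
gripper_force: 58.7
```

Run:
```python
from h import *
import pickle
s=arm.sense();print(s["tool_pos"],s["wrist_force"],s["finger_gap"],s["gripper_force"])
c=arm.calibration("wrist");a=arm.grab_frame("wrist");pickle.dump((c,s,a),open("g1.pkl","wb"));cv2.imwrite("pics/g1.png",a[:,:,::-1])
```

```text
[0.57123079 0.17746096 0.28292261] [ 0.35952324 -0.12285908 -0.83438072] 0.10403613832695333 58.74961495399475
```

View pics/g1.png

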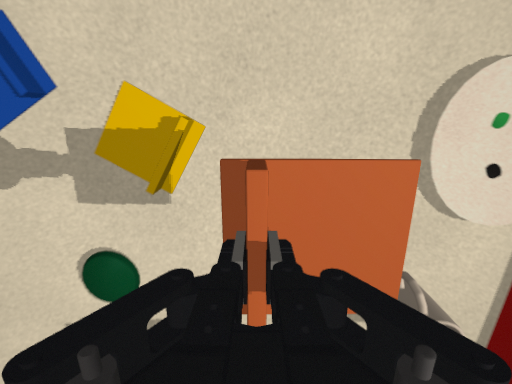

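The flashing is held: its left edge runs from (221,160) to (419,160), the upper edge goes down from (419,160) to about (402,270), and the rib is between the pads at about (257,240). Next I'll measure its pose in the tool frame.

Run:
```python
from roof import *
c,s,a=pickle.load(open("g1.pkl","rb"));A=R.from_quat(s["tool_rot"]).as_matrix();p0=np.array(s["tool_pos"])
m=cv2.inRange(cv2.cvtColor(a,cv2.COLOR_RGB2HSV),(3,130,50),(14,255,255))
r=edge(m,0,(175,265),1);t=edge(m,1,(285,410),-1);l=edge(m,0,(170,225),-1)
P=[X(l,t),X(r,t),np.array([-(r[1]*260+r[2])/r[0],260])];print(np.round(P,1).tolist())
o,d=ray(c,P);o=A.T@(o-p0);d=d@A
for z in(.076,.080,.084):print(z,(o+d*((z-o[2])/d[:,2])[:,None]).round(4).tolist())
def roofP(x,y,z,yaw=.105):
    M=Rt(yaw,.3);return np.array([.5322,-.1773,.150])+x*M[:,1]+y*M[:,0]-z*M[:,2]
```

```text
[[220.0, 158.5], [421.3, 158.5], [403.8, 260.0]]
0.076 [[0.0497, -0.0205, 0.076], [0.05, 0.0878, 0.076], [-0.0111, 0.0876, 0.076]]
0.08 [[0.0491, -0.021, 0.08], [0.0494, 0.0902, 0.08], [-0.0133, 0.09, 0.08]]
0.084 [[0.0485, -0.0215, 0.084], [0.0488, 0.0926, 0.084], [-0.0156, 0.0924, 0.084]]
```

```bash
cat >> h.py <<'E'
def roofP(x,y,z):
    M=Rt(.105,.3);return np.array([.5322,-.1773,.150])+x*M[:,1]+y*M[:,0]-z*M[:,2]
def roofloc():
    s=arm.sense();M=Rt(.105,.3);d=np.array(s["tool_pos"])-[.5322,-.1773,.150];A=R.from_quat(s["tool_rot"]).as_matrix()
    f=M.T@np.array(s["wrist_force"])
    print("TCP in roof",d@M[:,1],d@M[:,0],-d@M[:,2],"tilt(tool axes)",np.degrees(R.from_matrix(A.T@M).as_rotvec()).round(2),"force x,y,n",f[1].round(2),f[0].round(2),-f[2].round(2),"grip",s["gripper_force"],s["finger_gap"],"t",s["clock"])
E
python3 - <<'E'
from h import *
P=roofP(-.095,0,.161);print(P,np.hypot(*P[:2]));go(P,Rt(.105,.3))
E
```

```text
[ 0.39462616 -0.19179858  0.27573476] 0.43876701798655343
shift [-0.3565 -0.2039  0.0085] turn [-16.75   0.21  -1.93]
```

move_arm --targets '[[[-0.02,-0.01,-0.02,0,0,0,0],[-0.05,-0.03,-0.04,-1,0,0,0],[-0.08,-0.05,-0.06,-3,0,0,0],[-0.115,-0.07,-0.07,-5,0,-0.5,0],[-0.15,-0.09,-0.07,-7,0,-0.8,0],[-0.185,-0.11,-0.07,-9,0,-1,0],[-0.22,-0.13,-0.07,-11,0,-1.3,0],[-0.255,-0.15,-0.07,-13,0,-1.5,0],[-0.29,-0.17,-0.065,-15,0.2,-1.7,0],[-0.325,-0.19,-0.06,-16.75,0.2,-1.9,0]]]'

```text
clock: 8.27
tool_pos: [0.4028, -0.1618, 0.34]
tool_rot: [0.662, 0.735, 0.108, 0.099]
wrist_force: [1.0, -0.7, -1.6]
finger_gap: 0.106
gripper_force: 58.8
```

Run:
```python
from h import *
P=roofP(-.095,0,.13);go(P,Rt(.105,.3));roofloc()
```

```text
shift [-0.0287 -0.0293  0.0894] turn [-0.32  0.19  0.01]
TCP in roof -0.06522859400212129 0.02898833350582629 0.21910470020442502 tilt(tool axes) [-0.32  0.19  0.01] force x,y,n 0.36 -0.82 -1.81 grip 58.81114840507507 0.10577643359978382 t 8.2667
```

move_arm --targets '[[[-0.015,-0.015,0.01,0,0,0,0],[-0.026,-0.027,0.03,0,0,0,0],[-0.026,-0.027,0.05,0,0,0,0],[-0.026,-0.027,0.07,0,0,0,0],[-0.026,-0.027,0.085,0,0,0,0],[-0.026,-0.027,0.085,0,0,0,0],[-0.026,-0.027,0.085,0,0,0,0],[-0.026,-0.027,0.085,0,0,0,0]]]'

```text
clock: 8.93
tool_pos: [0.406, -0.1866, 0.2513]
tool_rot: [0.662, 0.735, 0.108, 0.098]
wrist_force: [-0.6, -1.0, -1.5]
finger_gap: 0.106
gripper_force: 58.7
```

Run:
```python
from h import *
import pickle
go(roofP(-.095,0,.09),Rt(.105,.3));roofloc()
c=arm.calibration("wrist");s=arm.sense();a=arm.grab_frame("wrist");pickle.dump((c,s,a),open("r1.pkl","wb"));cv2.imwrite("pics/r1.png",a[:,:,::-1])
```

```text
shift [-0.0039 -0.0038  0.0442] turn [-0.42  0.1  -0.01]
TCP in roof -0.09086352682296603 0.004021419036016133 0.1341565340501788 tilt(tool axes) [-0.42  0.1  -0.01] force x,y,n -1.14 -0.9 -1.26 grip 58.65324676036835 0.10574734565412792 t 8.9333
```

View pics/r1.png

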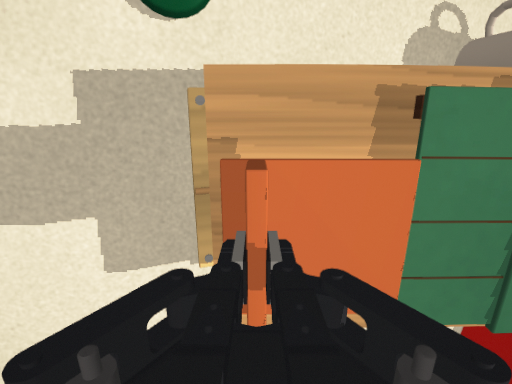

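The flashing hovers over the bare board, square to it, with its left edge at row 160, parallel to the board edge at row 68. Its upper edge is at column 419, about level with the lip in this raised view. Descending.

move_arm --targets '[[[-0.002,-0.002,0.01,-0.2,0,0,0],[-0.004,-0.005,0.025,-0.4,0,0,0],[-0.004,-0.005,0.037,-0.4,0,0,0],[-0.004,-0.005,0.042,-0.4,0,0,0],[-0.004,-0.005,0.042,-0.4,0,0,0],[-0.004,-0.005,0.042,-0.4,0,0,0],[-0.004,-0.005,0.042,-0.4,0,0,0]]]'

```text
clock: 9.57
tool_pos: [0.4141, -0.1901, 0.21]
tool_rot: [0.662, 0.735, 0.11, 0.101]
wrist_force: [-0.1, 0.7, -0.7]
finger_gap: 0.106
gripper_force: 58.8
```

```bash
python3 -c "
from h import *
roofloc()"
```

```text
TCP in roof -0.09577373551971834 -0.00034195237910668 0.09244466730481257 tilt(tool axes) [ 0.03  0.16 -0.01] force x,y,n -0.2 0.68 -0.71 grip 58.840007185935974 0.1057131796363856 t 9.5667
```

move_arm --targets '[[[0,0,0.003,0,0,0,0],[0,0,0.006,0,0,0,0],[0,0,0.008,0,0,0,0],[0,0,0.0095,0,0,0,0],[0,0,0.0105,0,0,0,0],[0,0,0.0105,0,0,0,0],[0,0,0.0105,0,0,0,0]]]'

```text
clock: 10.15
tool_pos: [0.4168, -0.1895, 0.1989]
tool_rot: [0.662, 0.735, 0.11, 0.1]
wrist_force: [0.3, 0.4, -0.5]
finger_gap: 0.108
gripper_force: 58.8
```

```bash
python3 -c "
from h import *
roofloc()"
```

```text
TCP in roof -0.09643689353772286 -6.457690969973228e-05 0.0810220474631254 tilt(tool axes) [-0.05  0.08 -0.03] force x,y,n 0.14 0.38 -0.58 grip 58.84044885635376 0.1075943643106057 t 10.15
```

move_arm --targets '[[[0,0,0.001,0,0,0,0],[0,0,0.0015,0,0,0,0],[0,0,0.002,0,0,0,0],[0,0,0.002,0,0,0,0],[0,0,0.002,0,0,0,0],[0,0,0.002,0,0,0,0]]]'

```text
clock: 10.65
tool_pos: [0.4173, -0.1896, 0.1978]
tool_rot: [0.662, 0.735, 0.11, 0.1]
wrist_force: [-5.6, 1.1, 9.7]
finger_gap: 0.108
gripper_force: 60.7
```

```bash
python3 -c "
from h import *
roofloc();print(arm.sense()['wrist_torque'])"
```

```text
TCP in roof -0.09630867364647672 -0.0002087727914861177 0.07983655444151007 tilt(tool axes) [-0.04  0.12 -0.03] force x,y,n -2.38 1.66 10.84 grip 60.70928692817688 0.10802430854655506 t 10.65
[0.37176267 0.85223395 0.13070766]
```

```bash
cat > held.py <<'E'
from roof import *
c=arm.calibration("wrist");s=arm.sense();a=arm.grab_frame("wrist")
A=R.from_quat(s["tool_rot"]).as_matrix();p0=np.array(s["tool_pos"])
m=cv2.inRange(cv2.cvtColor(a,cv2.COLOR_RGB2HSV),(3,165,50),(9,255,255))
m[:145]=0;m=cv2.morphologyEx(m,cv2.MORPH_OPEN,np.ones((3,3)))
v=a.copy();cs=cv2.findContours(m,0,1)[0];cv2.drawContours(v,cs,-1,(0,255,255),1)
cv2.imwrite("pics/h_%d.png"%(s["clock"]*100),v[40:330,150:,::-1])
r=edge(m,0,(175,265),1);t=edge(m,1,(285,400),-1);l=edge(m,0,(170,225),-1)
P=[X(l,t),X(r,t),np.array([-(r[1]*260+r[2])/r[0],260])];print(np.round(P,1).tolist())
o,d=ray(c,P);M=Rt(.105,.3);o=M.T@(o-roofP(0,0,0));d=d@M
print("roof x,y on z=4mm:",(o+d*((-.004-o[2])/d[:,2])[:,None])[:,[1,0]].round(4).tolist())
E
python3 held.py; ls pics
```

```text
[[385.5, 227.2], [389.0, 230.7], [413.0, 260.0]]
roof x,y on z=4mm: [[-0.023, 0.0098], [-0.0206, 0.0076], [-0.0033, -0.0115]]
c1.png
c2.png
f12.png
g1.png
h_1065.png
r1.png
scene0.png
top0.png
w1.png
w12.png
```

```bash
python3 - <<'E'
from roof import *
c,s,a=pickle.load(open("r1.pkl","rb"));h=cv2.cvtColor(a,cv2.COLOR_RGB2HSV)
for x,y in((330,200),(380,250),(230,180),(257,220),(300,120),(380,110),(215,100),(200,180),(230,150)):print((x,y),h[y,x])
E
sed -i 's/(3,165,50),(9,255,255)/(3,185,50),(11,255,255)/' held.py; python3 held.py
```

```text
(330, 200) [  9 185 205]
(380, 250) [ 10 187 205]
(230, 180) [  9 183 163]
(257, 220) [ 10 187 205]
(300, 120) [ 16 137 175]
(380, 110) [ 15 135 149]
(215, 100) [ 16 136 201]
(200, 180) [ 19 123 164]
(230, 150) [ 16 135 164]
[[254.7, 158.3], [421.0, 160.1], [403.5, 260.0]]
roof x,y on z=4mm: [[-0.0984, 0.0495], [-0.0087, 0.0487], [-0.0091, -0.0115]]
```

```bash
sed -i 's/(3,185,50),(11,255,255)/(3,160,50),(12,255,255)/' held.py; python3 held.py
python3 - <<'E'
from h import *
# top + scene views now
t=arm.grab_frame("top");s=arm.grab_frame("scene")
A=cv2.resize(t[130:250,270:380],(440,480),interpolation=2);B=cv2.resize(s[150:240,175:275],(533,480),interpolation=2)
cv2.imwrite("pics/p1.png",np.hstack([A[:, :260],B])[:,:,::-1])
E
```

```text
[[219.7, 158.5], [421.6, 158.5], [404.4, 260.0]]
roof x,y on z=4mm: [[-0.1171, 0.0493], [-0.0086, 0.0496], [-0.0085, -0.0115]]
```

move_arm --targets '[[[0,0.003,-0.0003,0,0,0,0],[0,0.006,-0.0004,0,0,0,0],[0,0.009,-0.0004,0,0,0,0],[0,0.012,-0.0004,0,0,0,0],[0,0.015,-0.0004,0,0,0,0],[0,0.017,-0.0004,0,0,0,0],[0,0.018,-0.0004,0,0,0,0],[0,0.018,-0.0004,0,0,0,0]]]'

```text
clock: 11.57
tool_pos: [0.4343, -0.188, 0.2031]
tool_rot: [0.662, 0.735, 0.11, 0.1]
wrist_force: [-5.2, -0.6, 6.9]
finger_gap: 0.108
gripper_force: 60.3
```

```bash
python3 -c "
from h import *
roofloc()"; python3 held.py
```

```text
TCP in roof -0.07835942999696624 -0.000392234104969933 0.079849913405131 tilt(tool axes) [-0.06  0.11 -0.04] force x,y,n -3.0 -0.09 8.19 grip 60.292773842811584 0.1075643443008018 t 11.5667
[[219.5, 158.5], [421.7, 158.5], [404.1, 260.0]]
roof x,y on z=4mm: [[-0.0993, 0.0492], [0.0094, 0.0494], [0.0092, -0.0117]]
```

View pics/p1.png

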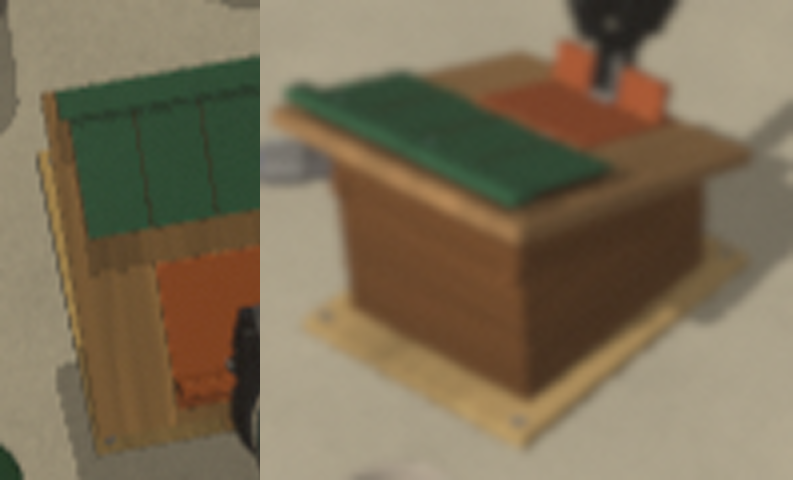

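The pictures show the sheet flat on the bare board below the shingle, with the shingle down. Sliding works at a push of about 8 N, so I'm continuing up the slope.

move_arm --targets '[[[0,0.003,0,0,0,0,0],[0,0.006,0,0,0,0,0],[0,0.009,0,0,0,0,0],[0,0.012,0,0,0,0,0],[0,0.015,0,0,0,0,0],[0,0.018,0,0,0,0,0],[0,0.02,0,0,0,0,0],[0,0.02,0,0,0,0,0]]]'

```text
clock: 12.28
tool_pos: [0.4537, -0.186, 0.2091]
tool_rot: [0.662, 0.735, 0.11, 0.101]
wrist_force: [-4.3, -0.0, 6.1]
finger_gap: 0.106
gripper_force: 60.1
```

```bash
python3 -c "
from h import *
roofloc()"
```

```text
TCP in roof -0.057988075579494064 -0.00045545547471473135 0.07984406647396941 tilt(tool axes) [-0.03  0.12 -0.03] force x,y,n -2.26 0.41 7.06 grip 60.09595334529877 0.10590827029099698 t 12.2833
```

move_arm --targets '[[[0,0.003,0,0,0,0,0],[0,0.006,0,0,0,0,0],[0,0.009,0,0,0,0,0],[0,0.012,0,0,0,0,0],[0,0.015,0,0,0,0,0],[0,0.018,0,0,0,0,0],[0,0.021,0,0,0,0,0],[0,0.024,0,0,0,0,0],[0,0.027,0,0,0,0,0],[0,0.03,0,0,0,0,0]]]'

```text
clock: 13.12
tool_pos: [0.4816, -0.1831, 0.2178]
tool_rot: [0.662, 0.735, 0.11, 0.1]
wrist_force: [-6.2, -1.2, 7.4]
finger_gap: 0.102
gripper_force: 60.4
```

move_arm --targets '[[[0,0,0.0002,0,0,0,0],[0,0,0.0002,0,0,0,0],[0,0,0.0002,0,0,0,0],[0,0,0.0002,0,0,0,0],[0,0,0.0002,0,0,0,0],[0,0,0.0002,0,0,0,0]]]'

```text
clock: 13.62
tool_pos: [0.4823, -0.183, 0.218]
tool_rot: [0.662, 0.735, 0.11, 0.101]
wrist_force: [-4.8, 0.4, 7.4]
finger_gap: 0.104
gripper_force: 60.3
```

```bash
python3 - <<'E'
from h import *
roofloc()
w=arm.grab_frame("wrist");s=arm.grab_frame("scene")
B=cv2.resize(s[150:240,175:275],(400,360),interpolation=2);cv2.imwrite("pics/end.png",np.hstack([cv2.resize(w,(400,360)),B])[:,:,::-1])
E
python3 held.py
```

```text
TCP in roof -0.027907856175482373 -0.0004380825893993456 0.07984794665597396 tilt(tool axes) [-0.    0.13 -0.03] force x,y,n -2.38 0.93 8.44 grip 60.32584369182587 0.10422051079184538 t 13.6167
[[219.6, 158.5], [352.7, 158.5], [342.7, 260.0]]
roof x,y on z=4mm: [[-0.0487, 0.0491], [0.0225, 0.0491], [0.0225, -0.0116]]
```

View pics/end.png

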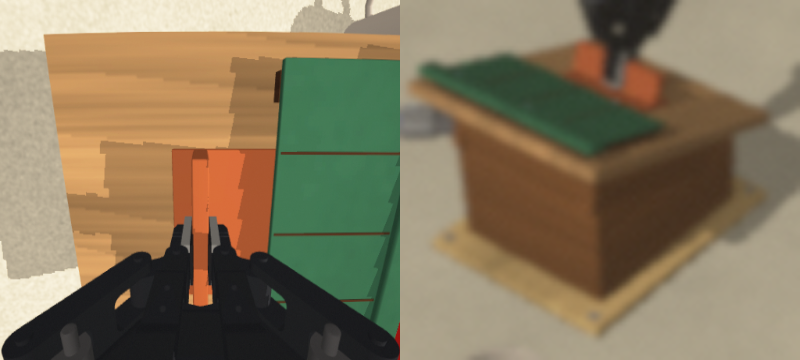

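The sheet is tucked under the shingle, which lies flat. The tail is at roof x ≈ -0.049, so the upper edge is at about +0.060, with y ≈ -1 mm. The push is about 9 N and the grip is still on, so I'm handing in.

```bash
python3 -c "
from bench import arm
print(arm.hand_in())"
```

```text
the job is handed in; nothing more can be done
None
```

The job is handed in, with no verdict shown: by my measurements the flashing lies flat about 4 cm under the shingle and within about 1 mm of midway between the battens. The shingle looks flat in the last pictures, and the gripper still holds the rib and presses with about 9 N.

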